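# Zero the film winder and hold its splined key pressed home

## Task

On the blue film winder, first turn the tare knob until its orange pointer stands on the red zero mark and leave it there. Then take the key with the blue grip out of its stand, turn it so that its four blades mesh with the cross slot of the steel hub, slide it in and press it fully down against the clutch spring until its collar sits on the hub. Finish while still holding the key pressed home, and leave everything else on the counter where it stands.

Things in the scene. Friction and masses are not known exactly. Their poses are not given: they have to be found in the camera images.
- winder: film measuring winder, fixed to the counter, a blue housing 160 (x) x 280 (y) x 50 mm high, with a black rubber measuring roller along its +x side (reaching to x = +120, up to 60 mm high). Origin: centre of the underside, z up. The white dial with the tare knob is at x 0, y +75 mm; the steel hub at x 0, y -85 mm.
- tare_grip (a point): point on the tare knob's upright axis at grip height, 84 mm above the counter. Grip: black bar 44 mm long (this point's x), 14 mm thick (its y), from 60 to 96 mm above the counter, on a flat disc of radius 22 mm (top at 60 mm), over the white dial plate of radius 50 mm (top at 56 mm). The orange pointer points along this point's -x and turns with it.
- tare (a joint): angle of the tare knob in rad, 0 when the pointer is on the broad red mark at the dial's front (winder's -x side); grows counter-clockwise seen from above (black marks each 0.25 rad). Starts between +0.5 and +1.3, so turn it clockwise; stops at -1.6 and +1.6. Light friction (0.06 N m), stays where it is left.
- hub_face (a point): centre of the top face of the steel hub, a drum of radius 32 mm, face 85 mm above the counter; z up. Cross slot in the face, arms along this point's x and y, each 12.5 mm wide and 37 mm from end to end: the key meshes at four yaws a quarter turn apart, within about 4 degrees. The hub is braked (0.5 N m to turn it); its yaw on the winder varies.
- clutch (a joint): travel in m of the brass spring plunger at the bottom of the hub's slot, growing as it is pressed down. Free: 0, its top 14 mm below the hub face. The key's tip presses it: 0.008 when the key is fully home, at about 8 N (3 N to start, plus 0.6 N per mm); let go, the key is pushed back up. Stop at 0.011.
- key: the key to use, about 0.2 kg, blue grip. Origin: centre of the underside of its round steel collar (radius 26 mm, z 0 to 6 mm); z up along the stem. Square grip 26 x 26 mm, sides along x and y, from z = 6 to 52 mm. Starts loose, upright, at any yaw, hanging by its collar on the rim of a grey stand, 40 mm above the counter. Fully home, its origin is at the hub face centre.
- key_tip (a point): lower end of the blue key, at its z = -22 mm. Below the collar are four blades in a cross along the key's x and y, 34 mm from end to end, 10 mm wide, down to z = -14 mm (the last 2.5 mm is 1 mm smaller all round), then a round pilot tip of diameter 15.5 mm, tapered over its last 5 mm, which enters the middle of the slot at any yaw.
- stand_a: grey round stand fixed to the counter, open cup 40 mm high, outer radius 34 mm at the foot and 30 mm at the rim, inner radius 22 mm; it holds the blue key. Origin: centre of the underside. It may be the nearer or the farther of the two stands from the winder.
- stand_b: the other stand, alike; it holds the spare key.
- spare: spare key with an orange grip, of the same size but with one wide flat blade; does not fit. Leave it in its stand. Origin and axes as for the blue key.
- tape: roll of yellow tape lying flat, radius 50 mm, 25 mm high; leave alone. Origin: centre of the underside.
- carton: cardboard carton 100 x 150 x 85 mm high; leave alone. Origin: centre of the underside.
- spray: bottle with a red cap, radius 35 mm, 190 mm high; leave alone. Origin: centre of the underside.
- squeegee: yellow and black squeegee lying flat, 130 mm wide, handle to its -x, 18 mm high; leave alone. Origin: under the middle of the blade holder.
Not all that is in view belongs to the job. What is shaped like the key but green is not meant.

How it is judged (in metres and radians):
On the way, in this order (a step that is already met when the one before it is completed fails the run):
1. the tare pointer has been turned to zero (within 0.09 rad) (value of joint tare between -0.09 and 0.09 rad), for 0.2 s.
2. the blue key is meshed and pressed fully home in the hub (value of joint clutch above 0.006 m and horizontal distance between key and hub_face below 0.003 m and z of key in the frame of hub_face below 0.0025 m and angle between key's own z axis and vertical below 0.08 rad), for 0.3 s.
At the end, for the whole second after the job is handed in: The tare knob is within 0.09 rad of zero; the blue key is upright (0.08 rad) in the hub, its collar centre within 3 mm sideways of the hub face centre and no more than 2.5 mm above it, the clutch plunger pressed by more than 6 mm, and the fingers still bear on the key, through the last second (all of step 1 and all of step 2 and contact force between the fingers and key above 1 N); the arm keeps its last pose, push and grip.
It fails at once if the spare key or another loose thing on the counter is moved by over 30 mm (distance of any of spare, tape, carton, spray, squeegee from where it was at the start of the episode above 0.03 m).
It also fails if it takes over 51 s, if anything falls off the work surface, if the arm or the gripper's body presses on something with over 40 N, if the wrist force passes 120 N, or if a joint passes its speed limit or range.

## Robot

A 6-joint arm with a two-finger parallel gripper is mounted at the origin on the work surface. World frame = base frame: x ahead of the robot, y to its left, z up, the work surface at z = 0. Lengths are in mm, angles in rad, forces in N, time in s.
With the tool pointing down it reaches from about 400 to 825 mm from the base axis. Payload 7 kg.
Tool frame: the origin (TCP) lies midway between the tips of the shut fingers; the grasp point (between the pads) lies 19 mm behind it; z points along the fingers, y is the line along which they close (so a half turn about z gives the same grasp; the last joint's range is limited). The gripper opens to 85 mm and grips with 20 to 120 N. Pads are 22 mm wide; open, the fingers measure 114 mm over their backs; the gripper's body (76 mm by 85 mm) begins 54 mm behind the grasp point. The pads swing forward as they close: fully open they stand 13 mm farther back than shut.
Start: joints at [-0.869, 0.359, 0.012, 0, -1.224, -0.288], TCP at [271.384, -618.018, 199.402] pointing down, gripper open.
Joint ranges: [-3.07, 3.07], [-1.43, 2.12], [-1.02, 1.25], [-3.03, 1.67], [-3.05, -0], [-3.03, 3.03]. Speed limits (rad/s): [2.39, 2.39, 3.01, 3.14, 3.14, 3.14].

## Interface

Orientations are given as a rotation vector (axis times angle).
In Python, from cell import env gives the robot as it stands.
- The arm moves only by the shell command python3 -m pendant 'ROWS'. ROWS is JSON, a list of rows, each an object with "grip": the gripper's target within -1 to 1 (fully open at 1, half-way at 0, shut at -1); "xyz": the shift along the tool's x, y, z in units of 25 mm (1.0 is 25 mm), a list of three; "turn": the turn about the tool's z in units of 45 degrees (1.0 is 45 degrees). In form: [{"grip": grip, "xyz": [dx, dy, dz], "turn": turn}, ...]. A call has 1 to 12 rows; each row shifts and turns the commanded pose from where the row before left it, along the tool's axes as they then stand; what a row does not reach is not made up. A row lasts 1/8 s, in which the tool goes at most 62.5 mm and 10.7 degrees, less where a joint would pass 70% of its speed; a pose out of reach is approached as far as the arm can. A call with a number of a shift or a turn outside -1 to 1 is refused whole. A call with a gripper value outside its range is refused whole. The fingers move at their own pace and stop on an object; the grip force is fixed at half the most. Time passes only in rows, so rows that do not move let the fingers close. It gives the time, the measured TCP pose, the force, the opening and the grip force at its end, in the units of the state.
- env.read_state(): the state, without advancing time (a new reading comes with each control period).
- env.camera(name): name is "side" or "top"; returns (picture, depth): 480x640x3 uint8, red, green, blue; 480x640 float32, mm along the optical axis (not along the pixel's ray), 0 where there is no reading.
- env.calibration(name): a dict with "camera_matrix" (3x3 intrinsics, pixels), "eye" and "attitude" of the camera in the world. Camera axes: x right, y down, z forward; pixel columns grow to the right and rows downward; lengths in mm; the calibration is good to about 2 mm. A picture is of the moment at which its call begins. calibration takes no time and is no camera call.
- env.close_job(): hands the job in; it is judged then, once.
The state is a dict: "clock": time; "joint_pos": joint angles; "qd": joint speeds; "joint_efforts": joint torques, N m; "tool_pos": TCP position; "eef_rot": TCP orientation; "wrist_force": force on the tool from outside, world axes, zero at the start; "torque": the same for the moment, N m; "finger_gap": finger opening in mm; "gripper_force": force on a finger pad.
Only numpy, scipy, OpenCV 4.12 (cv2) and the standard library are available. Lean on these libraries where they do the work, as an engineer would, in place of code of your own. Each camera call takes 0.05 s, during which the arm holds its last target. There are 200 camera calls.

## Working session

There is one attempt and no reset: what is moved stays moved. The work goes in short steps, Python scripts to look and compute and a shell command to move; the robot and the scene stay as the last step left them, time stands still between calls to the robot, and variables do not carry over. Pictures are saved under pics/ and viewed, at most 10 in all, crops included, and the job is handed in when it is done.

```bash
mkdir -p pics; ls
python3 - <<'E'
from cell import env
import cv2,numpy as np
for n in("top","side"):
    p,d=env.camera(n); cv2.imwrite(f"pics/{n}0.png",p[:,:,::-1]); np.savez(f"{n}0.npz",p=p,d=d)
    print(n,env.calibration(n))
s=env.read_state();print(s)
E
```

```text
pics
top {'camera_matrix': array([[484.72376662,   0.        , 316.74198792],
       [  0.        , 484.72376662, 240.89915346],
       [  0.        ,   0.        ,   1.        ]]), 'eye': array([ 456.54336131,    2.58127869, 1259.26389813]), 'attitude': array([-2.14145875,  2.18477408, -0.10204578])}
side {'camera_matrix': array([[462.42883345,   0.        , 318.98407656],
       [  0.        , 462.42883345, 235.76936745],
       [  0.        ,   0.        ,   1.        ]]), 'eye': array([521.9440327 , 953.61618142, 757.46623464]), 'attitude': array([-0.08614891,  2.75642165, -1.42892426])}
{'clock': 0.1, 'joint_pos': array([-8.68898167e-01,  3.59322823e-01,  1.11313206e-02, -3.09356788e-04,
       -1.22408832e+00, -2.88127869e-01]), 'qd': array([ 0.00044245, -0.00317575,  0.00097899,  0.00207621,  0.00111775,
       -0.00027858]), 'joint_efforts': array([ 4.82281666e-04, -5.84765160e+01,  2.94110942e+01,  6.95450664e+00,
       -3.14950033e-03,  2.52184194e-06]), 'tool_pos': array([ 271.18533838, -617.59898699,  198.54402611]), 'eef_rot': array([ 6.45068042e-01, -3.07419371e+00, -2.26727439e-03]), 'wrist_force': array([0.01154969, 0.38119385, 0.23214335]), 'torque': array([0.04087912, 0.05516003, 0.00414849]), 'gripper_force': 0.0, 'finger_gap': 85.63649070899699}
```

View pics/top0.png

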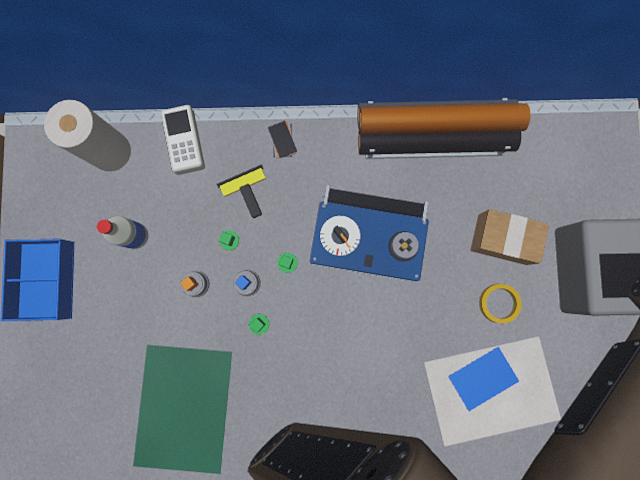

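View pics/side0.png

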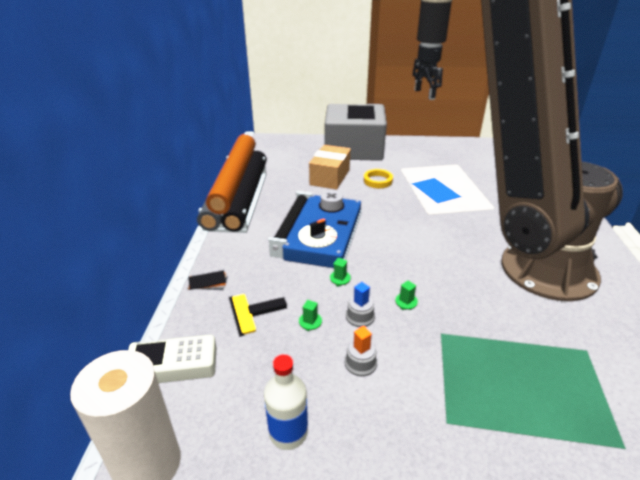

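The top view shows the winder at (370,240), with its dial at (340,236) and hub at (404,245). Upright key-like things are the blue one at (245,283), the orange one at (190,285), and green ones at (228,240), (287,262) and (259,324). Only (245,283) has a blue grip in a grey stand, so that is the key. I'll confirm it in an enlarged crop.

```bash
cat > h.py <<'E'
import numpy as np,cv2
from scipy.spatial.transform import Rotation as R
from cell import env
def ray(n,uv,z):
    c=env.calibration(n);K=c["camera_matrix"];uv=np.atleast_2d(np.float64(uv))
    d=np.c_[(uv[:,0]-K[0,2])/K[0,0],(uv[:,1]-K[1,2])/K[1,1],np.ones(len(uv))]@R.from_rotvec(c["attitude"]).as_matrix().T
    e=c["eye"];return (e+d*((z-e[2])/d[:,2])[:,None])[:,:2]
def proj(n,X):
    c=env.calibration(n);K=c["camera_matrix"]
    q=(np.atleast_2d(X)-c["eye"])@R.from_rotvec(c["attitude"]).as_matrix()
    return q[:,:2]/q[:,2:]*[K[0,0],K[1,1]]+K[:2,2]
def mask(p,lo,hi,box):
    h=cv2.cvtColor(p,cv2.COLOR_RGB2HSV);m=cv2.inRange(h,np.array(lo),np.array(hi))
    o=np.zeros_like(m);x0,y0,x1,y1=box;o[y0:y1,x0:x1]=m[y0:y1,x0:x1];return o
def big(m):
    return max(cv2.findContours(m,cv2.RETR_EXTERNAL,cv2.CHAIN_APPROX_NONE)[0],key=cv2.contourArea)
E
python3 - <<'E'
from h import *
p=np.load("top0.npz")["p"];s=np.load("side0.npz")["p"]
a=cv2.resize(p[225:285,310:430],None,fx=6,fy=6,interpolation=cv2.INTER_CUBIC)[:,:720]
b=cv2.resize(p[262:302,170:270],None,fx=5.5,fy=5.5,interpolation=cv2.INTER_CUBIC)[:220,:550]
w=np.zeros((590,720,3),np.uint8);w[:360]=a;w[365:365+220,:550]=b
cv2.imwrite("pics/crop1.png",w[:,:,::-1])
# winder: blue housing
c=big(mask(p,(100,120,60),(125,255,190),(305,185,435,290)));r=cv2.minAreaRect(c);print("winder rect",r)
bx=ray("top",cv2.boxPoints(r),50);print(bx)
m=mask(p,(105,150,80),(125,255,255),(230,265,262,305));c=big(m);print("key",cv2.minAreaRect(c),cv2.contourArea(c))
m=mask(p,(5,150,100),(18,255,255),(325,215,358,256));ys,xs=np.where(m);print("pointer px",xs.mean(),ys.mean(),len(xs), ray("top",[[xs.mean(),ys.mean()]],60))
m=mask(p,(0,150,100),(4,255,255),(318,215,358,260))|mask(p,(174,150,100),(180,255,255),(318,215,358,260));ys,xs=np.where(m);print("red px",xs.mean(),ys.mean(),len(xs),ray("top",[[xs.mean(),ys.mean()]],56))
m=mask(p,(0,0,190),(180,50,255),(315,210,365,260));c=cv2.convexHull(big(m));e=cv2.fitEllipse(c);print("dial",e,ray("top",[e[0]],56))
E
```

```text
winder rect ((369.39190673828125, 240.64866638183594), (111.13370513916016, 63.29360580444336), 9.462323188781738)
[[ 528.64720228   32.77487718]
 [ 686.18907803    3.61801444]
 [ 633.67435109 -270.98396436]
 [ 477.81921881 -238.42265485]]
key ((242.50003051757812, 282.0000305175781), (10.60660171508789, 10.60660171508789), 45.0) 97.0
pointer px 344.24 238.88 25 [[585.66213534 -55.24768541]]
red px 337.0 252.0 3 [[553.62816678 -36.60233378]]
dial ((339.5701904296875, 235.05555725097656), (39.024051666259766, 39.218753814697266), 100.30730438232422) [[595.93952842 -44.02853483]]
```

View pics/crop1.png

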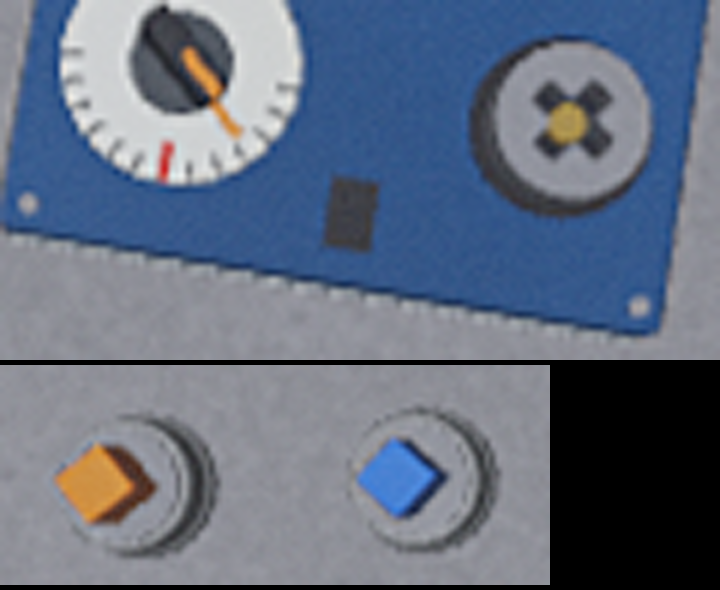

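The crop confirms it: the blue key sits in its grey stand, with grip top at about (242.2,282.5). The orange pointer stands about two marks past the red mark, and the slot arms lie near 45° in the image. Next I'll get accurate centres and yaws.

```bash
cat > plan.py <<'E'
from h import *
def to(xy,z,closing_deg,s=None):
    """shift in tool units and turn to put TCP at xy,z and tool y along closing_deg (mod 180)"""
    s=s or env.read_state();M=R.from_rotvec(s["eef_rot"]).as_matrix();P=s["tool_pos"]
    d=M.T@(np.array([*xy,z])-P)/25
    a=np.degrees(np.arctan2(M[1,1],M[0,1]));t=(closing_deg-a+90)%180-90
    print("t",round(s["clock"],2),"tcp",P.round(1),"closing",a.round(2),"shift",d.round(2),"turn(ccw world deg)",t.round(2),"units",(-t/45).round(3),"F",s["wrist_force"].round(1),"gap",round(s["finger_gap"],1),"gf",round(s["gripper_force"],1),"j",s["joint_pos"].round(2))
E
python3 - <<'E'
from plan import *
p=np.load("top0.npz")["p"]
ang=lambda v:np.degrees(np.arctan2(v[1],v[0]))
def up(box,f=8):
    x0,y0,x1,y1=box;return cv2.resize(p[y0:y1,x0:x1],None,fx=f,fy=f,interpolation=cv2.INTER_CUBIC),lambda q:(np.float64(q)+.5)/f-.5+[x0,y0]
# key top
u,f=up((225,262,270,305));h=cv2.cvtColor(u,cv2.COLOR_RGB2HSV)
m=cv2.inRange(h,(105,130,170),(125,255,255));r=cv2.minAreaRect(big(m));b=ray("top",f(cv2.boxPoints(r)),92)
print("key top",r,"xy",b.mean(0),"yaw",ang(b[1]-b[0])%90,ang(b[2]-b[1])%90,"len",np.linalg.norm(b[1]-b[0]),np.linalg.norm(b[2]-b[1]))
key=b.mean(0)
# hub face
u,f=up((380,222,430,270));h=cv2.cvtColor(u,cv2.COLOR_RGB2HSV)
m=cv2.inRange(h,(0,0,115),(180,60,255));c=big(m);e=cv2.fitEllipse(cv2.convexHull(c));hub=ray("top",[f(e[0])],85)[0];print("hub",e,hub)
fm=np.zeros_like(m);cv2.circle(fm,tuple(int(v) for v in e[0]),int(e[1][0]*.42),255,-1)
sl=cv2.bitwise_and(cv2.bitwise_not(m),fm);c=big(sl)
ys,xs=np.where(sl);q=ray("top",f(np.c_[xs,ys]),85);d=q-q.mean(0);th=np.arctan2(d[:,1],d[:,0]);rr=np.hypot(*d.T)
w=rr>9;print("slot centre",q.mean(0),"yaw mod 90",np.degrees(np.angle((np.exp(4j*th[w])).sum()))/4%90,"r",np.percentile(rr,98))
# pointer
u,f=up((315,210,365,262));h=cv2.cvtColor(u,cv2.COLOR_RGB2HSV)
m=cv2.inRange(h,(8,150,150),(20,255,255));c=big(m);v=cv2.fitLine(c,cv2.DIST_L2,0,.01,.01).ravel()
print("pointer",v); a=ray("top",f([v[2:]-40*v[:2],v[2:]+40*v[:2]]),61);pa=ang(a[0]-a[1]);
m=cv2.inRange(h,(0,150,150),(5,255,255))|cv2.inRange(h,(172,150,150),(180,255,255));ys,xs=np.where(m);red=ray("top",[f([xs.mean(),ys.mean()])],56)[0]
dial=np.array([595.9,-44.0]);print("pointer line",a,"ang",pa%180,"red ang",ang(red-dial)%180,"tare deg",(pa-ang(red-dial)+90)%180-90)
print("winder-based hub",dial-160*np.array([np.sin(np.radians(10.4)),np.cos(np.radians(10.4))]))
to(dial,180,pa+90)
E
```

```text
key top ((134.53448486328125, 163.58621215820312), (81.7998046875, 84.04203033447266), 41.6335334777832) xy [483.0621747  196.04039793] yaw 47.66277687357236 47.74769476744274 len 25.043963551560932 24.7890604146194
hub ((204.02137756347656, 184.07659912109375), (206.79913330078125, 211.65887451171875), 134.80088806152344) [ 566.01926465 -201.3244743 ]
slot centre [ 566.06858303 -201.44238249] yaw mod 90 44.77683638798924 r 17.997211683705537
pointer [  0.49436587   0.86925393 241.34874    241.59663   ]
pointer line [[594.3199777  -50.49652306]
 [572.35265691 -62.21756872]] ang 28.082925857417344 red ang 170.05487259182806 tare deg 38.02805326558928
winder-based hub [ 567.01693676 -201.37143533]
t 0.1 tcp [ 271.2 -617.6  198.5] closing 113.7 shift [-21.12  15.79   0.76] turn(ccw world deg) 4.38 units -0.097 F [0.  0.4 0.2] gap 85.6 gf 0.0 j [-0.87  0.36  0.01 -0.   -1.22 -0.29]
```

```bash
python3 - <<'E'
from plan import *
d=np.load("top0.npz")["d"];print("box z",1259-d[225:310:20,565:600:12])
t=ray("top",[[349.9,247.2]],58)[0]-[595.9,-44];print("pointer ang",np.degrees(np.arctan2(t[1],t[0])),np.linalg.norm(t))
E
python3 -m pendant '[{"grip":1,"xyz":[0,0,-1],"turn":-0.22},{"grip":1,"xyz":[0,0,-1],"turn":0},{"grip":1,"xyz":[0,0,-1],"turn":0}]'
python3 -c "
from plan import *
to([595.9,-44],180,124)"
```

```text
box z [[ 55.892334 119.437256 150.12512 ]
 [ 67.329956 123.031494 152.75146 ]
 [ 59.397217 120.529175 154.87402 ]
 [ 59.736816 116.1781   153.58545 ]
 [ 60.19812  114.80591  163.6294  ]]
pointer ang -141.35501652287505 39.84056673136973
clock: 0.48
tool_pos: [271.3, -617.8, 274.6]
eef_rot: [0.908, -3.007, -0.002]
wrist_force: [-0.2, -1.1, -0.6]
finger_gap: 85.3
gripper_force: 0.0
t 0.47 tcp [ 271.3 -617.8  274.6] closing 123.61 shift [-23.52  11.92   3.8 ] turn(ccw world deg) 0.39 units -0.009 F [-0.2 -1.1 -0.6] gap 85.3 gf 0.0 j [-0.87  0.33  0.13 -0.   -1.38 -0.12]
```

```bash
python3 -m pendant '[{"grip":1,"xyz":[-1,0.5,0],"turn":0},{"grip":1,"xyz":[-1,0.5,0],"turn":0},{"grip":1,"xyz":[-1,0.5,0],"turn":0},{"grip":1,"xyz":[-1,0.5,0],"turn":0},{"grip":1,"xyz":[-1,0.5,0],"turn":0},{"grip":1,"xyz":[-1,0.5,0],"turn":0},{"grip":1,"xyz":[-1,0.5,0],"turn":0},{"grip":1,"xyz":[-1,0.5,0],"turn":0},{"grip":1,"xyz":[-1,0.5,0],"turn":0},{"grip":1,"xyz":[-1,0.5,0],"turn":0},{"grip":1,"xyz":[-1,0.5,0],"turn":0},{"grip":1,"xyz":[-1,0.5,0],"turn":0}]' >/dev/null
python3 -m pendant '[{"grip":1,"xyz":[-1,0.5,0.2],"turn":0},{"grip":1,"xyz":[-1,0.5,0.2],"turn":0},{"grip":1,"xyz":[-1,0.5,0.4],"turn":0},{"grip":1,"xyz":[-1,0.5,0.5],"turn":0},{"grip":1,"xyz":[-1,0.5,0.5],"turn":0},{"grip":1,"xyz":[-1,0.5,0.5],"turn":0},{"grip":1,"xyz":[-1,0.5,0.5],"turn":0},{"grip":1,"xyz":[-1,0.5,0.5],"turn":0},{"grip":1,"xyz":[-1,0.5,0.5],"turn":0},{"grip":1,"xyz":[-1,0.5,0],"turn":0},{"grip":1,"xyz":[-1,0.4,0],"turn":0},{"grip":1,"xyz":[-0.5,0,0],"turn":-0.1}]'
python3 -c "
from plan import *
to([595.9,-44],68,128.5)
s,_=env.camera('side');cv2.imwrite('pics/s1.png',cv2.resize(s[150:290,220:420],None,fx=4,fy=4)[:,:,::-1])"
```

```text
clock: 3.48
tool_pos: [603.8, -54.0, 179.3]
eef_rot: [1.03, -2.968, -0.0]
wrist_force: [-1.0, -0.5, 0.5]
finger_gap: 85.1
gripper_force: 0.0
t 3.48 tcp [603.8 -54.  179.3] closing 128.26 shift [0.   0.51 4.45] turn(ccw world deg) 0.24 units -0.005 F [-1.  -0.5  0.5] gap 85.1 gf 0.0 j [ 0.23  0.26 -0.18 -0.   -1.14 -1.14]
```

View pics/s1.png

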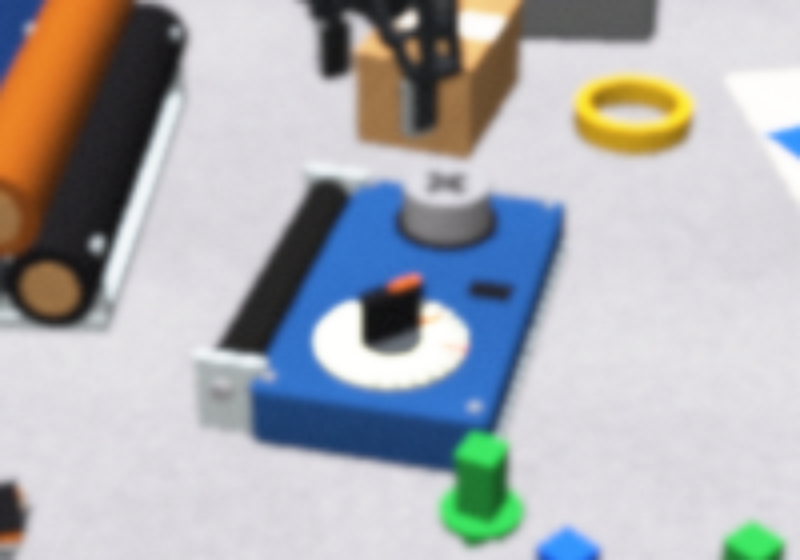

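The side crop shows the open fingers above and behind the knob bar, which is at about (395,310) in the crop, with the pointer to the right of the red mark. Both agree with my estimates, so I'll descend and grip.

```bash
python3 -m pendant '[{"grip":1,"xyz":[0,0.5,1],"turn":0},{"grip":1,"xyz":[0,0,1],"turn":0},{"grip":1,"xyz":[0,0,1],"turn":0},{"grip":0,"xyz":[0,0,0.8],"turn":0},{"grip":-1,"xyz":[0,0,0.6],"turn":0},{"grip":-1,"xyz":[0,0,0],"turn":0},{"grip":-1,"xyz":[0,0,0],"turn":0},{"grip":-1,"xyz":[0,0,0],"turn":0}]'
python3 -c "
from plan import *
to([595.9,-44],68,79.3)"
```

```text
clock: 4.53
tool_pos: [595.8, -45.5, 70.3]
eef_rot: [-1.025, 2.968, -0.0]
wrist_force: [0.7, -0.0, 0.2]
finger_gap: -0.1
gripper_force: 0.0
t 4.53 tcp [595.8 -45.5  70.3] closing 128.1 shift [-0.04  0.05  0.09] turn(ccw world deg) -48.8 units 1.085 F [ 0.7 -0.   0.2] gap -0.1 gf 0.0 j [ 0.25  0.34 -0.33  0.   -0.89 -1.16]
```

```bash
python3 -c "
from plan import *
s,_=env.camera('side');t,_=env.camera('top')
a=cv2.resize(s[180:260,260:370],None,fx=5,fy=5);b=cv2.resize(t[205:265,310:365],None,fx=4,fy=4)
w=np.zeros((400,775,3),np.uint8);w[:400,:550]=a;w[:240,555:775]=b
cv2.imwrite('pics/s2.png',w[:,:,::-1])
to([595.9,-44],68,79.3)"
```

```text
t 4.62 tcp [595.6 -45.5  70.1] closing 128.11 shift [-0.05  0.04  0.09] turn(ccw world deg) -48.81 units 1.085 F [-0.2 -0.   0.6] gap 0.0 gf 0.0 j [ 0.25  0.34 -0.33  0.   -0.89 -1.16]
```

View pics/s2.png

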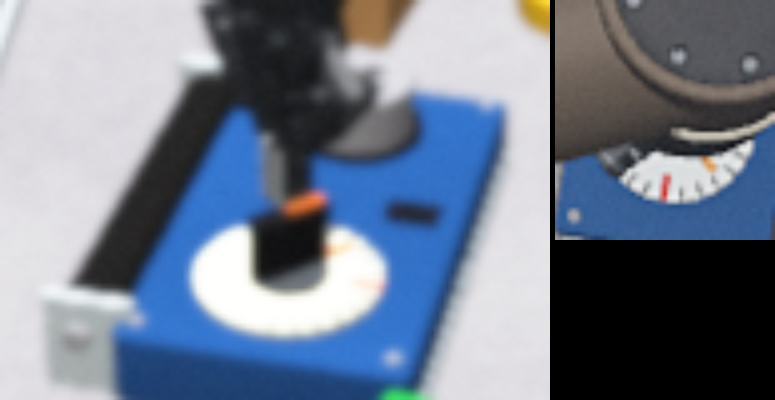

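```bash
python3 -c "
from plan import *
print(proj('side',[[595.6,-45.5,70],[595.9,-44,56],[595.9,-44,96],[566,-201.3,85]]))
p=np.load('side0.npz')['p']
u=mask(p,(0,0,225),(180,40,255),(290,215,350,255));e=cv2.fitEllipse(cv2.convexHull(big(u)));print(e,ray('side',[e[0]],56),ray('top',[[339.57,235.06]],56))
m=mask(p,(0,0,0),(180,255,60),(305,210,332,245));x=big(m);print(cv2.boundingRect(x))
c=env.calibration('top');print(R.from_rotvec(c['attitude']).as_matrix(),R.from_rotvec(env.calibration('side')['attitude']).as_matrix())
d=np.load('top0.npz')['d'];
for u,v in [(339,225),(404,233),(395,265),(380,350),(250,350)]:
  print(u,v,d[v,u])
  K=c['camera_matrix'];print(c['eye']+R.from_rotvec(c['attitude']).as_matrix()@(d[v,u]*np.array([(u-K[0,2])/K[0,0],(v-K[1,2])/K[1,1],1])))
"
```

```text
[[317.54723908 229.92864266]
 [317.43701692 234.61501113]
 [317.31335785 221.98152935]
 [331.44735343 195.39452965]]
((317.0558776855469, 234.73672485351562), (22.572551727294922, 37.86731719970703), 89.17496490478516) [[596.86683892 -43.38410411]] [[595.9283697  -44.02778753]]
(311, 222, 14, 14)
[[-0.01945297 -0.99438099  0.10405779]
 [-0.99975118  0.02048254  0.00883473]
 [-0.01091646 -0.10386004 -0.99453201]] [[-0.99782777 -0.03283348  0.05711133]
 [-0.06559497  0.57529308 -0.81531293]
 [-0.00608619 -0.8172881  -0.57619712]]
339 225 1211.8352
[621.08715079 -43.15900279  57.57583755]
404 233 1185.1183
[ 594.91845056 -200.6312107    80.30274477]
395 265 1207.1261
[ 518.68105736 -180.36515793   50.37725064]
380 350 1233.0247
[ 305.75115121 -141.71446221    2.40080982]
250 350 1237.4199
[311.66946295 189.55718492   1.54340118]
```

```bash
python3 -c "
from plan import *
a=np.radians(128.26);v=np.array([np.cos(a),np.sin(a),0])
c=np.array([603.8,-54,192]);print(proj('side',[c+42*v,c,c-42*v, c+42*v+[0,0,-13]]))
s,d=env.camera('side')
c=env.calibration('side');K=c['camera_matrix']
for v in range(208,240,3):
  row=[]
  for u in range(308,330,3):
    q=c['eye']+R.from_rotvec(c['attitude']).as_matrix()@(d[v,u]*np.array([(u-K[0,2])/K[0,0],(v-K[1,2])/K[1,1],1]));row.append('%d,%d,%d'%tuple(q))
  print(v,row)
"
```

```text
[[323.77687245 194.45570395]
 [314.11015316 187.51476386]
 [304.90815666 180.90750606]
 [323.77747966 199.07288304]]
208 ['632,-179,53', '623,-178,54', '602,-27,148', '595,-30,147', '586,-11,158', '579,-18,154', '572,-27,149', '571,-169,61']
211 ['631,-165,52', '622,-167,51', '603,-39,132', '595,-30,138', '588,-35,134', '588,-168,51', '579,-169,51', '571,-162,56']
214 ['630,-150,51', '621,-155,48', '603,-32,127', '595,-32,127', '588,-34,127', '587,-150,52', '578,-151,52', '570,-154,51']
217 ['628,-130,54', '620,-134,52', '603,-35,116', '595,-33,118', '588,-37,115', '586,-136,52', '578,-137,51', '569,-138,51']
220 ['627,-120,50', '619,-122,50', '603,-33,108', '596,-35,107', '589,-46,100', '581,-55,94', '521,953,757', '569,-125,49']
223 ['626,-102,52', '611,-34,98', '604,-38,96', '596,-39,95', '588,-42,93', '581,-47,90', '576,-111,49', '568,-106,52']
226 ['624,-81,57', '610,-25,95', '603,-34,89', '596,-35,89', '588,-40,86', '581,-48,81', '575,-82,58', '567,-93,51']
229 ['622,-67,56', '610,-21,88', '603,-33,81', '596,-36,78', '588,-37,78', '581,-49,70', '574,-64,60', '566,-65,60']
232 ['621,-52,57', '611,-28,74', '603,-30,73', '596,-36,69', '588,-42,65', '581,-47,62', '573,-58,55', '565,-53,59']
235 ['620,-36,58', '611,-23,68', '603,-31,63', '596,-35,60', '588,-35,60', '580,-36,60', '573,-43,56', '565,-40,58']
238 ['619,-28,54', '611,-23,58', '603,-24,58', '595,-22,60', '587,-24,58', '580,-26,58', '572,-27,57', '564,-29,56']
```

```bash
python3 -m pendant '[{"grip":-1,"xyz":[0,0,-1],"turn":0},{"grip":-1,"xyz":[0,0,-1],"turn":0},{"grip":-1,"xyz":[0,0,0],"turn":0}]'
cat >> plan.py <<'E'
def cloud(n):
    p,d=env.camera(n);c=env.calibration(n);K=c['camera_matrix'];v,u=np.mgrid[:480,:640]
    q=np.stack([(u-K[0,2])/K[0,0]*d,(v-K[1,2])/K[1,1]*d,d],-1)@R.from_rotvec(c['attitude']).as_matrix().T+c['eye']
    q[d==0]=np.nan;return p,q
E
python3 -c "
from plan import *
s,q=cloud('side');P=env.read_state()['tool_pos'];print(P, proj('side',[P]))
w=(abs(q[...,0]-P[0])<60)&(abs(q[...,1]-P[1])<60)&(q[...,2]>102)
pts=q[w]
for z in range(102,200,6):
  k=pts[(pts[:,2]>=z)&(pts[:,2]<z+6)]
  if len(k):print(z,len(k),k[:,0].min().round(),k[:,0].max().round(),k[:,1].min().round(),k[:,1].max().round())
cv2.imwrite('pics/s3.png',cv2.resize(s[160:250,260:370],None,fx=5,fy=5)[:,:,::-1])
"
```

```text
clock: 5.05
tool_pos: [596.8, -45.5, 121.9]
eef_rot: [-1.025, 2.965, -0.001]
wrist_force: [0.0, -0.2, -0.6]
finger_gap: -0.1
gripper_force: 0.0
[595.77451923 -45.46328042 120.4728429 ] [[317.32333468 213.70479593]]
156 11 589.0 611.0 -44.0 -35.0
162 23 586.0 611.0 -45.0 -31.0
168 18 586.0 611.0 -43.0 -29.0
174 30 586.0 611.0 -44.0 -28.0
180 20 586.0 611.0 -43.0 -31.0
186 21 586.0 611.0 -51.0 -30.0
192 11 595.0 616.0 -50.0 -29.0
198 31 575.0 627.0 -65.0 -12.0
```

View pics/s3.png

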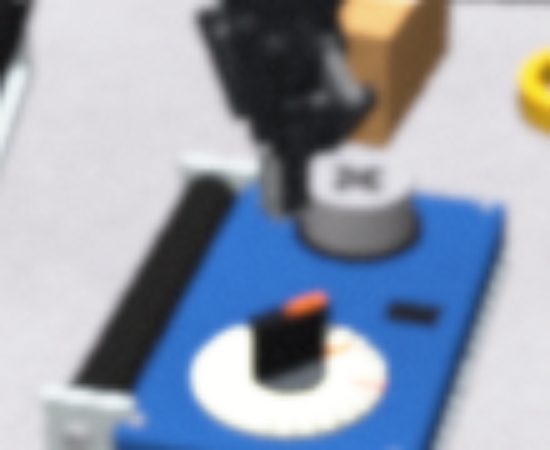

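The closed fingertips show at crop (285,215), about 34 mm above where the reported TCP projects. They closed over the bar without touching it. The measured z therefore reads about 34 mm low, and x and y agree. I'll go by the camera heights and grip lower.

```bash
python3 -m pendant '[{"grip":1,"xyz":[0,0,0],"turn":0},{"grip":1,"xyz":[0,0,0],"turn":0},{"grip":1,"xyz":[0,0,0],"turn":0},{"grip":1,"xyz":[0,0,1],"turn":0},{"grip":1,"xyz":[0,0,1],"turn":0},{"grip":1,"xyz":[0,0,0.8],"turn":0},{"grip":0,"xyz":[0,0,0.5],"turn":0},{"grip":-1,"xyz":[0,0,0.1],"turn":0},{"grip":-1,"xyz":[0,0,0],"turn":0},{"grip":-1,"xyz":[0,0,0],"turn":0},{"grip":-1,"xyz":[0,0,0],"turn":0}]'
python3 -c "
from plan import *
to([595.9,-44],34,79.3)"
```

```text
clock: 6.48
tool_pos: [595.2, -45.1, 35.4]
eef_rot: [-1.025, 2.969, 0.001]
wrist_force: [-3.7, 3.2, 5.9]
finger_gap: 12.8
gripper_force: 59.2
t 6.47 tcp [595.2 -45.1  35.4] closing 128.11 shift [-0.05  0.02  0.06] turn(ccw world deg) -48.81 units 1.085 F [-3.7  3.2  5.9] gap 12.8 gf 59.2 j [ 0.25  0.38 -0.36 -0.   -0.82 -1.16]
```

Gripped at a 12.8 mm gap. Now I'll turn it clockwise by 48.8°.

```bash
python3 -m pendant '[{"grip":-1,"xyz":[0,0,0],"turn":0.2},{"grip":-1,"xyz":[0,0,0],"turn":0.2},{"grip":-1,"xyz":[0,0,0],"turn":0.2},{"grip":-1,"xyz":[0,0,0],"turn":0.2},{"grip":-1,"xyz":[0,0,0],"turn":0.2},{"grip":-1,"xyz":[0,0,0],"turn":0.085},{"grip":-1,"xyz":[0,0,0],"turn":0},{"grip":-1,"xyz":[0,0,0],"turn":0}]'
python3 -c "
from plan import *
to([595.9,-44],34,79.3)"
python3 -m pendant '[{"grip":1,"xyz":[0,0,0],"turn":0},{"grip":1,"xyz":[0,0,0],"turn":0},{"grip":1,"xyz":[0,0,0],"turn":0},{"grip":1,"xyz":[0,0,-1],"turn":0},{"grip":1,"xyz":[0,0,-1],"turn":0},{"grip":1,"xyz":[0,0,-1],"turn":0},{"grip":1,"xyz":[0,0,-1],"turn":0},{"grip":1,"xyz":[0,0,-1],"turn":0}]'
python3 -c "
from plan import *
to([483,196],120,47.7)
to([483,196],120,137.7)"
```

```text
clock: 7.48
tool_pos: [595.1, -45.0, 35.4]
eef_rot: [0.293, 3.127, 0.001]
wrist_force: [-3.7, 4.9, 6.2]
finger_gap: 13.2
gripper_force: 59.4
t 7.47 tcp [595.1 -45.   35.4] closing 79.29 shift [-0.02  0.05  0.06] turn(ccw world deg) 0.01 units -0.0 F [-3.7  4.9  6.2] gap 13.2 gf 59.4 j [ 0.25  0.38 -0.36 -0.   -0.82 -2.01]
clock: 8.48
tool_pos: [595.1, -45.8, 160.2]
eef_rot: [0.294, 3.128, -0.0]
wrist_force: [-0.2, -0.4, -0.1]
finger_gap: 85.1
gripper_force: 0.0
t 8.47 tcp [595.1 -45.8 160.2] closing 79.28 shift [6.21 8.67 1.61] turn(ccw world deg) -31.58 units 0.702 F [-0.2 -0.4 -0.1] gap 85.1 gf 0.0 j [ 0.25  0.26 -0.22  0.   -1.09 -2.01]
t 8.47 tcp [595.1 -45.8 160.2] closing 79.28 shift [6.21 8.67 1.61] turn(ccw world deg) 58.42 units -1.298 F [-0.2 -0.4 -0.1] gap 85.1 gf 0.0 j [ 0.25  0.26 -0.22  0.   -1.09 -2.01]
```

```bash
python3 -m pendant '[{"grip":1,"xyz":[0,0,0],"turn":-0.217},{"grip":1,"xyz":[0,0,0],"turn":-0.217},{"grip":1,"xyz":[0,0,0],"turn":-0.217},{"grip":1,"xyz":[0,0,0],"turn":-0.217},{"grip":1,"xyz":[0,0,0],"turn":-0.217},{"grip":1,"xyz":[0,0,0],"turn":-0.213}]' >/dev/null
python3 -m pendant '[{"grip":1,"xyz":[-0.41,0.98,0],"turn":0},{"grip":1,"xyz":[-0.41,0.98,0],"turn":0},{"grip":1,"xyz":[-0.41,0.98,0],"turn":0},{"grip":1,"xyz":[-0.41,0.98,0],"turn":0},{"grip":1,"xyz":[-0.41,0.98,0],"turn":0},{"grip":1,"xyz":[-0.41,0.98,0.2],"turn":0},{"grip":1,"xyz":[-0.41,0.98,0.2],"turn":0},{"grip":1,"xyz":[-0.41,0.98,0.2],"turn":0},{"grip":1,"xyz":[-0.41,0.98,0.2],"turn":0},{"grip":1,"xyz":[-0.41,0.98,0.2],"turn":0},{"grip":1,"xyz":[0,0,0],"turn":0}]'
python3 -c "
from plan import *
to([483,196],120,137.7)
t,_=env.camera('top');s,q=cloud('side')
P=env.read_state()['tool_pos']
a=cv2.resize(t[205:285,310:430],None,fx=4,fy=4);b=cv2.resize(s[200:320,310:430],None,fx=2.6,fy=2.6)
w=np.zeros((320,800,3),np.uint8);w[:,:480]=a;w[:312,483:795]=b
cv2.imwrite('pics/s4.png',w[:,:,::-1])"
```

```text
clock: 10.6
tool_pos: [482.4, 196.1, 134.1]
eef_rot: [1.273, -2.872, 0.0]
wrist_force: [0.8, 0.1, 0.7]
finger_gap: 85.2
gripper_force: 0.0
t 10.6 tcp [482.4 196.1 134.1] closing 137.8 shift [-0.01 -0.02  0.56] turn(ccw world deg) -0.1 units 0.002 F [0.8 0.1 0.7] gap 85.2 gf 0.0 j [ 0.76  0.16 -0.42 -0.   -0.99 -1.5 ]
```

View pics/s4.png

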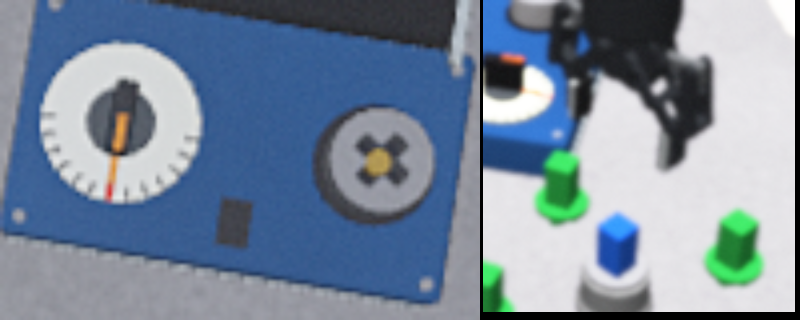

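The orange pointer (117,150) now lies on the red mark (110,190) in the crop, and the open fingers straddle the blue key at (617,240). Now I'll descend and grip the key.

```bash
python3 -m pendant '[{"grip":1,"xyz":[0,0,1],"turn":0},{"grip":1,"xyz":[0,0,1],"turn":0},{"grip":1,"xyz":[0,0,1],"turn":0},{"grip":1,"xyz":[0,0,0.8],"turn":0},{"grip":1,"xyz":[0,0,0.6],"turn":0},{"grip":1,"xyz":[0,0,0],"turn":0},{"grip":-1,"xyz":[0,0,0],"turn":0},{"grip":-1,"xyz":[0,0,0],"turn":0},{"grip":-1,"xyz":[0,0,0],"turn":0},{"grip":-1,"xyz":[0,0,0],"turn":0},{"grip":-1,"xyz":[0,0,0],"turn":0}]'
python3 -m pendant '[{"grip":-1,"xyz":[0,0,-0.5],"turn":0},{"grip":-1,"xyz":[0,0,-1],"turn":0},{"grip":-1,"xyz":[0,0,-1],"turn":0},{"grip":-1,"xyz":[0,0,-1],"turn":0},{"grip":-1,"xyz":[0,0,-1],"turn":0},{"grip":-1,"xyz":[0,0,-0.5],"turn":0.066},{"grip":-1,"xyz":[0,0,0],"turn":0}]'
python3 -c "
from plan import *
to([566,-201.4],150,134.8)"
```

```text
clock: 12.08
tool_pos: [483.3, 195.4, 25.0]
eef_rot: [-1.27, 2.872, 0.0]
wrist_force: [-1.9, 1.4, 5.7]
finger_gap: 25.2
gripper_force: 59.4
clock: 12.95
tool_pos: [483.3, 195.4, 150.7]
eef_rot: [-1.195, 2.903, 0.001]
wrist_force: [-0.7, -0.1, -2.4]
finger_gap: 25.0
gripper_force: 58.9
t 12.95 tcp [483.3 195.4 150.7] closing 134.74 shift [ 8.83e+00 -1.36e+01  1.00e-02] turn(ccw world deg) 0.06 units -0.001 F [-0.7 -0.1 -2.4] gap 25.0 gf 58.9 j [ 0.76  0.14 -0.4  -0.   -1.03 -1.55]
```

Key held at a 25 mm gap. Now I'll carry it above the hub.

```bash
python3 -m pendant '[{"grip":-1,"xyz":[0.63,-0.97,0],"turn":0},{"grip":-1,"xyz":[0.63,-0.97,0],"turn":0},{"grip":-1,"xyz":[0.63,-0.97,0],"turn":0},{"grip":-1,"xyz":[0.63,-0.97,0],"turn":0},{"grip":-1,"xyz":[0.63,-0.97,0],"turn":0},{"grip":-1,"xyz":[0.63,-0.97,0],"turn":0},{"grip":-1,"xyz":[0.63,-0.97,0],"turn":0}]' >/dev/null
python3 -m pendant '[{"grip":-1,"xyz":[0.63,-0.97,0],"turn":0},{"grip":-1,"xyz":[0.63,-0.97,0],"turn":0},{"grip":-1,"xyz":[0.63,-0.97,0],"turn":0},{"grip":-1,"xyz":[0.63,-0.97,0],"turn":0},{"grip":-1,"xyz":[0.63,-0.97,0],"turn":0},{"grip":-1,"xyz":[0.63,-0.97,0.5],"turn":0},{"grip":-1,"xyz":[0.63,-0.97,0.5],"turn":0},{"grip":-1,"xyz":[0,0,0.5],"turn":0},{"grip":-1,"xyz":[0,0,0],"turn":0}]'
python3 -c "
from plan import *
to([566.1,-201.6],113,134.8)
t,_=env.camera('top');s,_=env.camera('side');np.savez('s5.npz',s=s)
a=cv2.resize(t[205:285,360:460],None,fx=4,fy=4);b=cv2.resize(s[140:220,290:380],None,fx=6,fy=6)[:,:]
w=np.zeros((480,400+540-150,3),np.uint8);w[:320,:400][:, :]=a;w[:480,400:]=b[:,:390]
cv2.imwrite('pics/s5.png',w[:,:,::-1])
print(proj('side',[[566,-201.4,85],[566,-201.4,128],[566,-201.4,106]]))"
```

```text
clock: 14.95
tool_pos: [563.7, -201.0, 110.0]
eef_rot: [1.194, -2.902, -0.003]
wrist_force: [-0.3, 0.6, -1.1]
finger_gap: 25.3
gripper_force: 59.3
t 14.95 tcp [ 563.7 -201.   110. ] closing 134.72 shift [-0.05 -0.08 -0.12] turn(ccw world deg) 0.08 units -0.002 F [-0.3  0.6 -1.1] gap 25.3 gf 59.3 j [-0.02  0.31 -0.28 -0.   -0.99 -0.77]
[[331.44886817 195.37702451]
 [331.59257573 182.1763719 ]
 [331.51837673 188.99212421]]
```

View pics/s5.png

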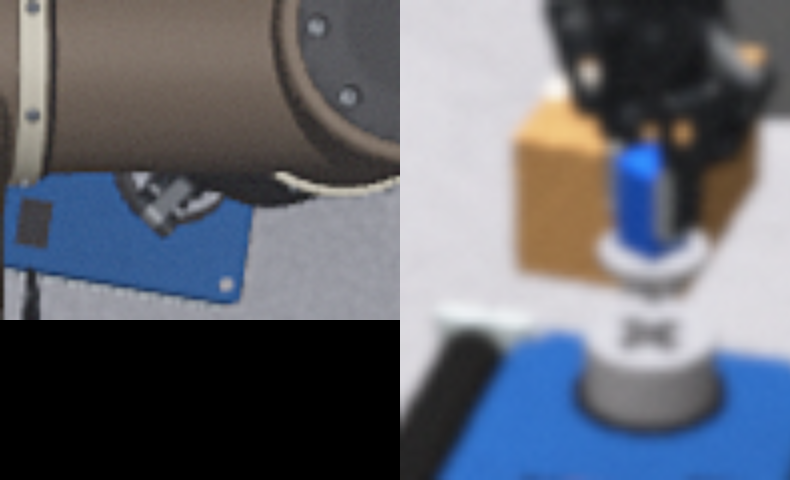

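The side view shows the key's collar at (653,250) centred over the hub slot at (650,333), with key and slot yaw agreeing. Next I'll measure the collar against the hub more closely.

Run:
```python
from plan import *
s=[];g=[]
for i in range(3):
    p,_=env.camera('side');g.append(p.astype(float));s.append(env.read_state()['tool_pos'])
print(np.mean(s,0),np.std(s,0))
p=np.mean(g,0).astype(np.uint8)
u=cv2.resize(p[140:220,290:380],None,fx=8,fy=8,interpolation=cv2.INTER_CUBIC)
h=cv2.cvtColor(u,cv2.COLOR_RGB2HSV);m=cv2.inRange(h,(0,0,165),(180,40,255))
f=lambda q:(np.float64(q)+.5)/8-.5+[290,140]
# row extents of collar, and hub face
for name,y0,y1 in(("collar",300,400),("hub",400,470)):
    L=[]
    for y in range(y0,y1,6):
        x=np.where(m[y,220:430])[0]
        if len(x):L.append((y,x[0]+220,x[-1]+220))
    print(name,[(round(f([a,y])[1],1),round(f([a,y])[0],1),round(f([b,y])[0],1)) for y,a,b in L])
k=np.array([566,-201.4,0]);a=np.linspace(0,2*np.pi,73)
for r,z in((26,131),(26,125),(32,85)):
    c=proj('side',k+np.c_[r*np.cos(a),r*np.sin(a),0*a+z]);print(r,z,"cols",c[:,0].min(),c[:,0].max(),"rows",c[:,1].min(),c[:,1].max())
```

```text
[ 565.55869738 -200.69489215  112.49851878] [0.09015922 0.00529269 0.13863911]
collar [(np.float64(177.8), np.float64(323.9), np.float64(324.2)), (np.float64(178.6), np.float64(323.2), np.float64(339.7)), (np.float64(179.3), np.float64(322.8), np.float64(340.3)), (np.float64(180.1), np.float64(322.6), np.float64(343.2)), (np.float64(180.8), np.float64(322.4), np.float64(343.2)), (np.float64(181.6), np.float64(322.4), np.float64(343.2)), (np.float64(182.3), np.float64(322.7), np.float64(343.2)), (np.float64(183.1), np.float64(323.3), np.float64(343.2)), (np.float64(183.8), np.float64(324.2), np.float64(343.2)), (np.float64(184.6), np.float64(325.8), np.float64(343.2)), (np.float64(185.3), np.float64(329.2), np.float64(343.2)), (np.float64(186.1), np.float64(338.8), np.float64(343.2)), (np.float64(186.8), np.float64(317.1), np.float64(343.2)), (np.float64(187.6), np.float64(317.1), np.float64(343.2)), (np.float64(188.3), np.float64(317.1), np.float64(343.2)), (np.float64(189.1), np.float64(317.1), np.float64(343.2))]
hub [(np.float64(189.6), np.float64(317.1), np.float64(343.2)), (np.f
[... 217 characters left out ...]
at64(343.2)), (np.float64(193.3), np.float64(317.1), np.float64(343.2)), (np.float64(194.1), np.float64(317.1), np.float64(343.2)), (np.float64(194.8), np.float64(319.7), np.float64(343.2)), (np.float64(195.6), np.float64(320.6), np.float64(343.2)), (np.float64(196.3), np.float64(320.8), np.float64(343.2)), (np.float64(197.1), np.float64(320.9), np.float64(343.2)), (np.float64(197.8), np.float64(321.1), np.float64(342.1))]
26 131 cols 322.39424740858044 340.8194814616194 rows 176.8894851480658 185.72777886091015
26 125 cols 322.3981433760684 340.77464946717623 rows 178.7476749484971 187.62356857468006
32 85 cols 320.34013588710144 342.56909487931006 rows 189.87805244257092 201.09628601601605
```

```bash
python3 -m pendant '[{"grip":-1,"xyz":[0,-0.02,0.4],"turn":0},{"grip":-1,"xyz":[0,0,0.3],"turn":0},{"grip":-1,"xyz":[0,0,0.2],"turn":0},{"grip":-1,"xyz":[0,0,0.1],"turn":0},{"grip":-1,"xyz":[0,0,0],"turn":0}]'
python3 -m pendant '[{"grip":-1,"xyz":[0,0,0.1],"turn":0},{"grip":-1,"xyz":[0,0,0.1],"turn":0},{"grip":-1,"xyz":[0,0,0],"turn":0},{"grip":-1,"xyz":[0,0,0],"turn":0}]'
```

```text
clock: 15.82
tool_pos: [565.5, -201.7, 86.7]
eef_rot: [1.195, -2.905, -0.0]
wrist_force: [-0.6, -0.2, -0.6]
finger_gap: 25.0
gripper_force: 59.3
clock: 16.32
tool_pos: [565.6, -201.7, 82.0]
eef_rot: [-1.195, 2.905, -0.0]
wrist_force: [-0.4, 0.2, -2.0]
finger_gap: 25.4
gripper_force: 59.3
```

```bash
python3 -m pendant '[{"grip":-1,"xyz":[0,0,0.1],"turn":0},{"grip":-1,"xyz":[0,0,0.1],"turn":0},{"grip":-1,"xyz":[0,0,0],"turn":0}]'
python3 -m pendant '[{"grip":-1,"xyz":[0,0,0.1],"turn":0},{"grip":-1,"xyz":[0,0,0.1],"turn":0},{"grip":-1,"xyz":[0,0,0],"turn":0},{"grip":-1,"xyz":[0,0,0],"turn":0}]'
```

```text
clock: 16.7
tool_pos: [565.7, -201.7, 77.0]
eef_rot: [-1.195, 2.905, -0.0]
wrist_force: [0.2, 0.7, 1.9]
finger_gap: 25.4
gripper_force: 59.7
clock: 17.2
tool_pos: [565.7, -201.7, 72.1]
eef_rot: [-1.195, 2.905, -0.0]
wrist_force: [-1.3, 0.3, 4.5]
finger_gap: 25.4
gripper_force: 60.1
```

```bash
python3 -m pendant '[{"grip":-1,"xyz":[0,0,0.05],"turn":0},{"grip":-1,"xyz":[0,0,0.04],"turn":0},{"grip":-1,"xyz":[0,0,0],"turn":0},{"grip":-1,"xyz":[0,0,0],"turn":0}]'
python3 -m pendant '[{"grip":-1,"xyz":[0,0,0.04],"turn":0},{"grip":-1,"xyz":[0,0,0],"turn":0},{"grip":-1,"xyz":[0,0,0],"turn":0}]'
```

```text
clock: 17.7
tool_pos: [565.7, -201.7, 70.1]
eef_rot: [-1.195, 2.905, -0.0]
wrist_force: [-2.2, 1.6, 7.5]
finger_gap: 25.2
gripper_force: 60.6
clock: 18.08
tool_pos: [565.8, -201.7, 70.0]
eef_rot: [-1.196, 2.904, -0.001]
wrist_force: [-5.3, 2.8, 13.9]
finger_gap: 25.2
gripper_force: 61.6
```

Force jumped from 7.5 to 13.9 N with z stalled at 70.0, so the collar is on the hub. I'll hold and check from the side.

```bash
python3 -m pendant '[{"grip":-1,"xyz":[0,0,0.03],"turn":0},{"grip":-1,"xyz":[0,0,0],"turn":0},{"grip":-1,"xyz":[0,0,0],"turn":0},{"grip":-1,"xyz":[0,0,0],"turn":0}]'
python3 -c "
from plan import *
s,_=env.camera('side');t,_=env.camera('top')
w=np.zeros((480,780,3),np.uint8);w[:,:400]=cv2.resize(s[150:246,290:370],None,fx=5,fy=5);w[:360,405:780]=cv2.resize(t[200:272,310:385],None,fx=5,fy=5)
cv2.imwrite('pics/s6.png',w[:,:,::-1])"
```

```text
clock: 18.58
tool_pos: [565.8, -201.7, 70.0]
eef_rot: [-1.196, 2.904, -0.001]
wrist_force: [-6.2, 4.1, 20.3]
finger_gap: 25.7
gripper_force: 62.4
```

View pics/s6.png

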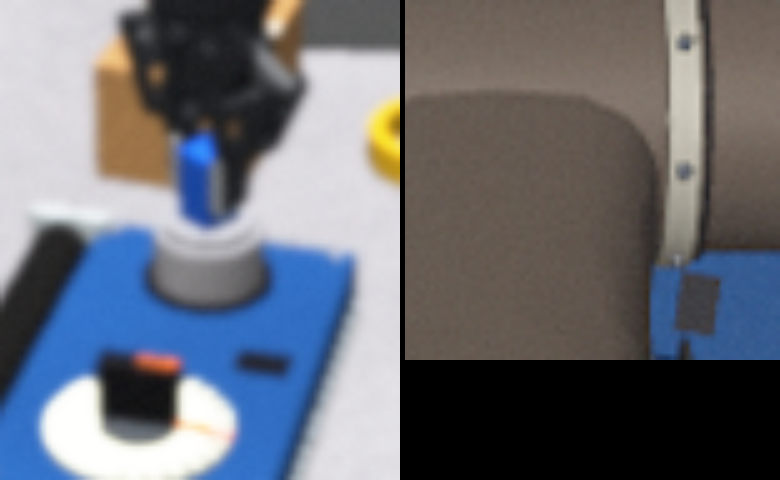

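The collar sits flat on the hub at (210,235), and the pointer still runs to the red mark at (235,435). I'm handing in.

```bash
python3 -c "
from cell import env
print(env.close_job())"
```

```text
the job is handed in; nothing more can be done
None
```

I handed the job in at about 18.7 s: the tare pointer is on the red zero mark, and the blue key is meshed, pressed home on the hub at about 20 N and still gripped; `close_job()` returned no verdict.

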